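Open the wide file box at the guitar bench

TASK

Open the wider of the two dark steel tool boxes on the repair bench: take hold of the recessed paddle in its lid, pull it up so that the latch trips, and keep lifting until the lid stands at least 45 degrees open, then let go. The hinge is stiff and keeps the lid where it is left. Leave the narrow box shut.

Things in the scene. Friction and masses are not known exactly. Their poses are not given: they have to be found in the camera images.
- wide: The box to open: dark steel, fixed, 220 mm deep (x), 280 wide (y), 150 high with its 10 mm lid. Origin: centre of its underside; x points from its front to its hinge side, z up. It stands left or right of the narrow box, turned up to 15 degrees, hinge away from the robot. Middle of the lid's front part: an open black dish, bright rim, 130 wide (y), 90 long (x), 40 deep.
- wide_grip (a point): Grip point on the wide box's paddle, a steel plate 40 mm wide (y), 66 long (x), 10 thick, flush with the lid's top; 45 mm of free dish on either side. The point lies mid-thickness (35 above the dish floor), on the centre line, 14 from the free front end, and moves with it. x: to the paddle's pivot, 52 mm away; z: out of its top. Jaws can pinch it along y from above; it turns between the pads.
- wide_paddle (a joint): Angle of that paddle relative to its lid, rad: 0 flush, grows as its free front end is pulled up about its pivot, stop at 0.7. A weak spring (2 to 3 N at the grip point) returns it. Below about 0.3 a hook under the plate holds the lid shut; from 0.35 on the latch is free.
- wide_hinge (a point): Middle of the hinge line of the wide box's lid, at its far top edge, 140 mm above the bench. Turns with the lid: x points from the lid's front edge to the hinge, y along the hinge line (parallel to the paddle's pivot), z out of the lid's top. In this frame the paddle's pivot is at x = -126, z = +5 mm, the lid's front edge at x = -220 mm.
- wide_lid (a joint): Opening angle of the wide box's lid, rad: 0 shut, grows as the front edge goes up, stop at 1.5. The stiff hinge keeps it where it is left; raising it takes about 8 to 12 N at the paddle.
- narrow_lid (a joint): Opening angle, rad, of the lid of the other box, which is to stay shut (0). That box looks the same, with the same paddle in the same dish, but is only 180 mm wide (same depth and height); a roll of paper tape lies on its lid.

How it is judged:
By the outcome, as a careful person would: the job done as asked, in the order asked, and still so for the second after the job is handed in, with the robot touching nothing.
It also fails if it takes over 35 s, if anything falls off the work surface, if the arm or the gripper's body presses on something with over 40 N, if the wrist force passes 120 N, or if a joint passes its speed limit or range.

ROBOT

A 7-joint arm with a two-finger parallel gripper is mounted at the origin on the work surface. World frame = base frame: x ahead of the robot, y to its left, z up, the work surface at z = 0. Lengths are in m, angles in rad, forces in N, time in s.
With the tool pointing down it reaches from about 0.35 to 0.9 m from the base axis. Payload 8.1 kg.
Tool frame: the origin (TCP) lies midway between the tips of the shut fingers; the grasp point (between the pads) lies 19 mm behind it (arm.hold_point_z is the distance from the TCP to the grasp point, in m); z points along the fingers, y is the direction in which the jaws open and shut (so a half turn about z gives the same grasp; the last joint's range is limited). The gripper opens to 92 mm and grips with 3 to 60 N. Pads are 19 mm wide; open, the fingers measure 130 mm over their backs; the gripper's body (75 mm by 190 mm) begins 47 mm behind the grasp point.
Start: joints at [1.124, 0.434, 0.025, 1.573, -0.012, 1.134, -0.075], TCP at [0.211, -0.588, 0.227] pointing down, gripper open.
Joint ranges: [-2.62, 2.62], [-0.44, 2.09], [-1.27, 1.32], [0.08, 2.57], [-1.32, 4.46], [0.12, 2], [-2.74, 2.74]. Speed limits (rad/s): [2.22, 2.22, 3.01, 3.01, 3.14, 3.14, 3.14].

INTERFACE

Orientations are given as a rotation vector (axis times angle).
In Python, from cell import arm gives the robot as it stands.
- The arm moves only by the shell command python3 -m pendant 'ROWS' [FORCE]. ROWS is JSON, a list of rows, each a list of 3 entries, a list of its own where there are three numbers: the shift along the tool's x, y, z in m, then the turn, a rotation vector about the tool's x, y, z in degrees, then the finger opening in m, from 0 to 0.0918. A call has 1 to 10 rows; each row shifts and turns the commanded pose from where the row before left it, along the tool's axes as they then stand; what a row does not reach is not made up. A row lasts 1/8 s, in which the tool goes at most 62.5 mm and 10.7 degrees, less where a joint would pass 70% of its speed; a pose out of reach is approached as far as the arm can. A call with a gripper value outside its range is refused whole. The fingers move at their own pace and stop on an object; FORCE is the grip in N (left out, the last holds). Time passes only in rows, so rows that do not move let the fingers close. It gives the time, the measured TCP pose, the force and the opening at its end, in the units of the state.
- arm.observe(): the state, without advancing time (a new reading comes with each control period).
- arm.get_image(name): name is "side" or "top"; returns (picture, depth): 400x640x3 uint8, red, green, blue; 400x640 float32, m along the optical axis (not along the pixel's ray), 0 where there is no reading.
- arm.camera_params(name): a dict with "fovy" (degrees; the focal length in pixels is half the picture's height over the tangent of half this angle, whatever the lens; pixels are square), "cx", "cy" (the principal point, pixels), "rvec" (rotation vector, rad) and "tvec" (3), from world to camera coordinates, as OpenCV has them. Camera axes: x right, y down, z forward; pixel columns grow to the right and rows downward; lengths in m; the calibration is good to about 2 mm. A picture is of the moment at which its call begins. camera_params takes no time and is no camera call.
- arm.sign_off(): hands the job in, once; it reports no verdict.
Trained networks look in the newest picture that a camera, given by its name, has taken for a name from the list of things; names that differ only in an ending like _2 or _b are one class to them, and where a whole thing is asked for, a point or a joint stands for the part that bears it (a point fixed in the world has none). Each returns a list of dicts, best first, with "conf" (0 to 1); they miss things now and then, are a little off and sometimes report something else, mostly with a low value. They report only what shows in the picture. A call takes as long as a camera call.
- arm.look_for(camera, label): "rect" ([centre column, centre row, width, height] in pixels, round what is visible of it).
- arm.masks_of(camera, label): "pixels" (400x640 bool, what is visible of it) and "rect" ([centre column, centre row, width, height] in pixels, round what is visible of it).
The state is a dict: "clock": time; "joints": joint angles; "dq": joint speeds; "joint_efforts": joint torques, N m; "position": TCP position; "ee_rot": TCP orientation; "force": force on the tool from outside, world axes, zero at the start; "ft_torque": the same for the moment, N m; "width": opening from 0.0 (shut) to 1.0 (fully open).
Only numpy, scipy, OpenCV 4.12 (cv2) and the standard library are available. Lean on these libraries where they do the work, as an engineer would, in place of code of your own. Each camera call takes 0.05 s, during which the arm holds its last target.

## Working session

There is one attempt and no reset: what is moved stays moved. The work goes in short steps, Python scripts to look and compute and a shell command to move; the robot and the scene stay as the last step left them, time stands still between calls to the robot, and variables do not carry over. Pictures are saved under pics/ and viewed, and the job is handed in when it is done.

```bash
ls; mkdir -p pics; cat > h.py <<'E'
import numpy as np,cv2
from scipy.spatial.transform import Rotation as R
from cell import arm
def cam(n):
    p=arm.camera_params(n); f=200/np.tan(np.radians(p["fovy"])/2)
    return p,f,R.from_rotvec(np.ravel(p["rvec"])).as_matrix(),np.ravel(p["tvec"])
def world(n,u,v,d):
    p,f,Rm,t=cam(n); u,v,d=map(np.asarray,(u,v,d))
    c=np.stack([(u-p["cx"])/f*d,(v-p["cy"])/f*d,d],-1)
    return (c-t)@Rm
def proj(n,X):
    p,f,Rm,t=cam(n); c=np.atleast_2d(X)@Rm.T+t
    return np.c_[c[:,0]/c[:,2]*f+p["cx"],c[:,1]/c[:,2]*f+p["cy"]]
E
python3 - <<'E'
from h import *
for n in("top","side"):
    im,d=arm.get_image(n); np.savez(f"pics/{n}0.npz",im=im,d=d)
    cv2.imwrite(f"pics/{n}0.png",im[:,:,::-1])
    for l in("wide","wide_grip"):
        for r in arm.masks_of(n,l)[:3]: print(n,l,r["conf"],np.round(r["rect"]),r["pixels"].sum())
    print(arm.camera_params(n))
print(arm.observe())
E
```

```text
pics
top wide 0.66 [162. 198. 187. 147.] 22044
top wide_grip 0.78 [158. 225.  72.  46.] 1279
{'fovy': 43.99701174388237, 'cx': 313.52813148936707, 'cy': 202.50610239102758, 'rvec': array([ 2.14517305, -2.18937057,  0.14773989]), 'tvec': array([-0.01899381,  0.61709228,  0.9426043 ])}
side wide 0.74 [239. 170. 173. 155.] 16489
side wide 0.42 [239. 141. 174. 101.] 9243
side wide_grip 0.69 [224. 139.  53.  32.] 763
{'fovy': 54.830921599391516, 'cx': 319.80130674296004, 'cy': 199.0974119178517, 'rvec': array([ 2.19129191, -0.7899664 ,  0.35957631]), 'tvec': array([-0.4873667 ,  0.3577471 ,  0.45442799])}
{'clock': 0.3, 'joints': array([ 1.12439659,  0.43477737,  0.02498726,  1.57348021, -0.01160432,
        1.13400662, -0.07511242]), 'dq': array([ 0.00044524, -0.00176775, -0.00096386, -0.00412057,  0.00098775,
       -0.00090723,  0.00015895]), 'joint_efforts': array([-7.89183468e-04, -6.67026758e+01,  9.82867442e-01, -3.14286089e+01,
       -6.05723402e-02,  3.82109417e-02,  9.52071105e-05]), 'position': array([ 0.21058322, -0.5882894 ,  0.22646072]), 'ee_rot': array([-3.09481472e+00, -5.37156748e-01,  2.19966078e-04]), 'force': array([0.53031672, 0.11918549, 0.37785177]), 'ft_torque': array([-0.04342308, -0.00092174,  0.03359473]), 'width': 0.9989558449773136}
```

View pics/top0.png

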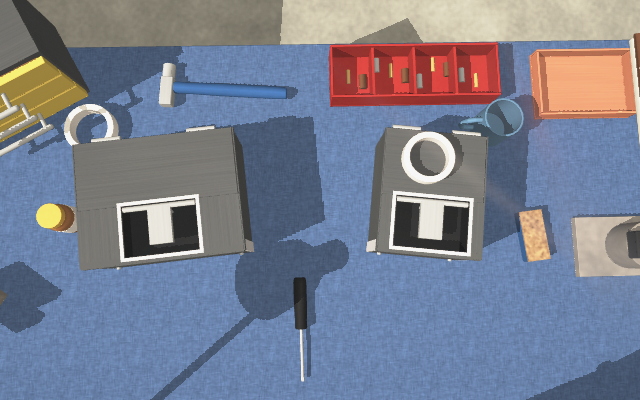

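View pics/side0.png

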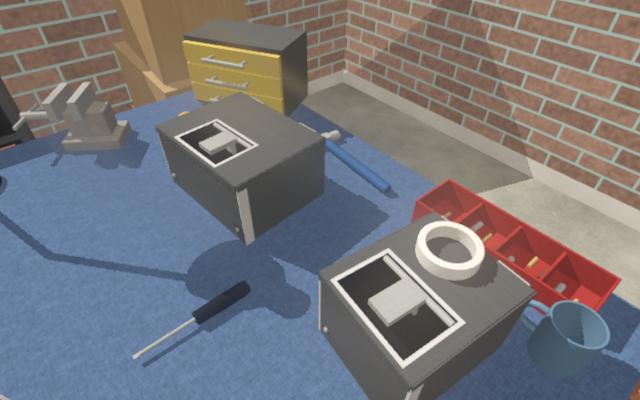

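The top view shows the wide box on the left, at about (160, 198), with its dish at (160, 228). The narrow box is at (430, 195) with the tape roll on its lid. The side view agrees.

```bash
python3 - <<'E'
from h import *
est=[]
for n in("top","side"):
    z=np.load(f"pics/{n}0.npz"); d=z["d"]
    vv,uu=np.mgrid[:400,:640]
    W=world(n,uu,vv,d)
    arm.get_image(n)
    m=arm.masks_of(n,"wide")[0]["pixels"]
    g=arm.masks_of(n,"wide_grip")[0]["pixels"]
    s=m&(d>0)&(abs(W[...,2]-.15)<.006)
    s=cv2.morphologyEx(s.astype(np.uint8),cv2.MORPH_OPEN,np.ones((5,5)))>0
    P=W[s]; print(n,len(P),"z",P[:,2].mean())
    r=cv2.minAreaRect(P[:,:2].astype(np.float32)*1000); print(r)
    gg=g&(d>0)&(abs(W[...,2]-.15)<.008); G=W[gg]
    print("paddle",gg.sum(),G.mean(0), cv2.minAreaRect(G[:,:2].astype(np.float32)*1000))
E
```

```text
top 18261 z 0.15049414008350154
((621.3953247070312, 243.10987854003906), (228.56838989257812, 285.5708312988281), 5.356260299682617)
paddle 1173 [0.5787065  0.23732897 0.15028516] ((573.0852661132812, 237.3839874267578), (70.3672866821289, 124.8893051147461), 5.943994998931885)
side 7377 z 0.14805628341906846
((618.8041381835938, 242.18292236328125), (228.08050537109375, 286.4205627441406), 5.354626178741455)
paddle 620 [0.57501773 0.23506726 0.14727517] ((570.86328125, 236.66387939453125), (72.02294158935547, 126.73294067382812), 5.181442737579346)
```

```bash
cat >> h.py <<'E'
YAW=np.radians(5.4); C=np.array([.620,.2427,0])
def box(p): # box frame mm -> world
    return C+np.atleast_2d(p)/1000@R.from_rotvec([0,0,YAW]).as_matrix().T
def plan(target,yaw=None):
    s=arm.observe(); r=R.from_rotvec(s["ee_rot"]); 
    print("pos",np.round(s["position"],4),"F",np.round(s["force"],1),"w",s["width"],"t",s["clock"])
    M=r.as_matrix(); print("toolx",M[:,0].round(3),"tooly",M[:,1].round(3),"toolz",M[:,2].round(3))
    print("delta tool mm",np.round(r.inv().apply(np.asarray(target)-s["position"])*1000,1))
    for flip in(0,np.pi):
        # desired: z down, y along +-box y
        D=R.from_rotvec([0,0,YAW+flip])*R.from_rotvec([np.pi,0,0])
        print("turn deg",np.round((r.inv()*D).as_rotvec(degrees=True),1))
    print("q",np.round(s["joints"],2))
E
python3 - <<'E'
from h import *
gp=box([-68,0,145])[0]; print(gp)
plan(gp+[0,0,.155])
for n in("top","side"):
    im=np.load(f"pics/{n}0.npz")["im"][:,:,::-1].copy()
    def poly(pts,c): cv2.polylines(im,[np.round(proj(n,box(pts))).astype(int)],True,c,1)
    poly([[-110,-140,150],[110,-140,150],[110,140,150],[-110,140,150]],(0,0,255))
    poly([[-82,-20,150],[-16,-20,150],[-16,20,150],[-82,20,150]],(0,255,0))
    u=np.round(proj(n,[gp])[0]).astype(int); cv2.circle(im,tuple(u),2,(255,0,255),-1)
    c=im[80:280,60:340] ; cv2.imwrite(f"pics/{n}1.png",cv2.resize(c,None,fx=2.8,fy=2.8))
E
```

```text
[0.55230179 0.23630063 0.145     ]
pos [ 0.2107 -0.5884  0.2267] F [ 0.1 -0.3 -0. ] w 1.0031331972897644 t 0.6
toolx [0.942 0.337 0.   ] tooly [ 0.337 -0.942 -0.   ] toolz [ 0.  0. -1.]
delta tool mm [ 599.6 -661.3  -73.3]
turn deg [-0.  -0.  14.3]
turn deg [   0.    -0.  -165.7]
q [ 1.12  0.43  0.03  1.57 -0.01  1.13 -0.08]
```

View pics/top1.png

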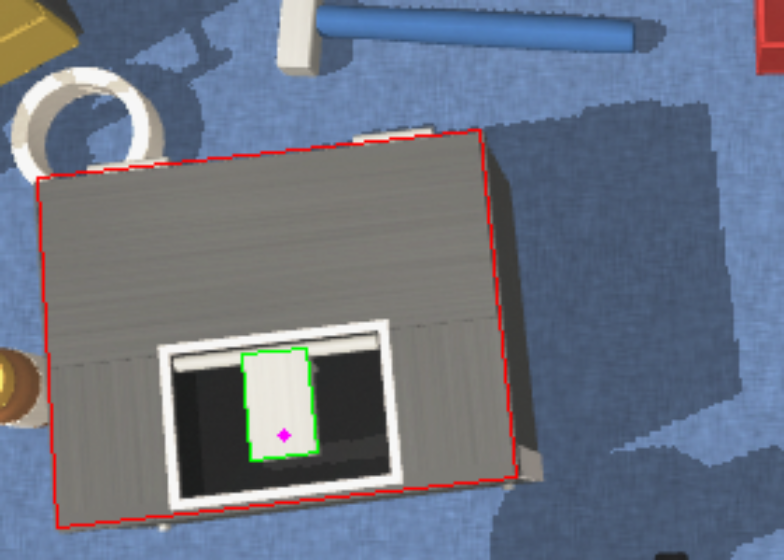

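View pics/side1.png

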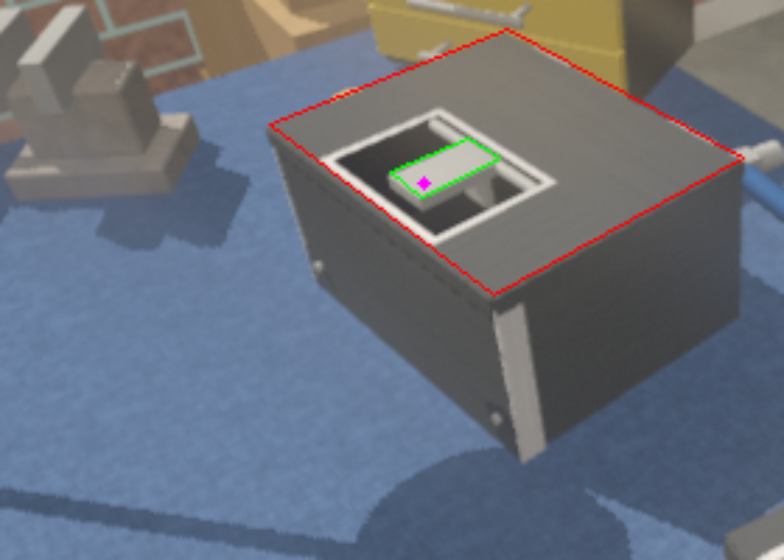

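Both overlays fit the picture to within 1–2 mm. In the top view, the grip point lies on the paddle's front end. Next I lift, turn to the box's yaw and travel across.

```bash
python3 -m pendant '[[[0,0,-0.037],[0,0,7.15],0.066],[[0,0,-0.037],[0,0,7.15],0.066],[[0.023,-0.044,0],[0,0,0],0.066],[[0.023,-0.044,0],[0,0,0],0.066],[[0.023,-0.044,0],[0,0,0],0.066],[[0.023,-0.044,0],[0,0,0],0.066],[[0.023,-0.044,0],[0,0,0],0.066],[[0.023,-0.044,0],[0,0,0],0.066],[[0.023,-0.044,0],[0,0,0],0.066],[[0.023,-0.044,0],[0,0,0],0.066]]'
python3 -m pendant '[[[0.023,-0.044,0],[0,0,0],0.066],[[0.023,-0.044,0],[0,0,0],0.066],[[0.023,-0.044,0],[0,0,0],0.066],[[0.023,-0.044,0],[0,0,0],0.066],[[0.023,-0.044,0],[0,0,0],0.066],[[0.023,-0.044,0],[0,0,0],0.066],[[0.023,-0.044,0],[0,0,0],0.066],[[0.023,-0.044,0],[0,0,0],0.066],[[0.023,-0.044,0],[0,0,0],0.066],[[0,0,0],[0,0,0],0.066]]'
python3 - <<'E'
from h import *
plan(box([-68,0,126])[0])
E
```

```text
clock: 1.85
position: [0.3612, -0.2192, 0.301]
ee_rot: [3.138, 0.148, 0.001]
force: [0.8, -0.5, 0.4]
width: 0.719
clock: 3.1
position: [0.5295, 0.1973, 0.3003]
ee_rot: [-3.135, -0.156, 0.001]
force: [0.2, 0.2, 0.2]
width: 0.72
pos [0.5295 0.1973 0.3003] F [0.2 0.2 0.2] w 0.719561746973059 t 3.1
toolx [ 0.995  0.099 -0.001] tooly [ 0.099 -0.995 -0.002] toolz [-0.001  0.002 -1.   ]
delta tool mm [ 26.6 -36.1 174.4]
turn deg [-0.1  0.   0.3]
turn deg [-1.000e-01 -2.000e-01 -1.797e+02]
q [-0.06  0.34 -0.53  1.58  0.17  1.27 -2.09]
```

```bash
python3 -m pendant '[[[0.0135,-0.018,0.02],[0,0,0.3],0.066],[[0.013,-0.018,0.04],[0,0,0],0.066],[[0,0,0.03],[0,0,0],0.066],[[0,0,0],[0,0,0],0.066]]'
python3 - <<'E'
from h import *
plan(box([-68,0,126])[0])
for n in("top","side"):
    im,d=arm.get_image(n); cv2.imwrite(f"pics/{n}2.png",cv2.resize(im[80:280,60:340,::-1],None,fx=2.8,fy=2.8))
E
```

```text
clock: 3.6
position: [0.5515, 0.2296, 0.2086]
ee_rot: [3.136, 0.139, -0.007]
force: [0.1, -0.0, 0.6]
width: 0.717
pos [0.5515 0.2296 0.2086] F [ 0.1 -0.   0.6] w 0.7170308427569348 t 3.6
toolx [ 0.996  0.088 -0.004] tooly [ 0.088 -0.996  0.002] toolz [-0.004 -0.003 -1.   ]
delta tool mm [ 1.8 -6.8 82.6]
turn deg [ 0.1  0.2 -0.3]
turn deg [  0.4  -0.2 179.7]
q [-0.13  0.46 -0.51  1.63  0.24  1.12 -2.19]
```

View pics/side2.png

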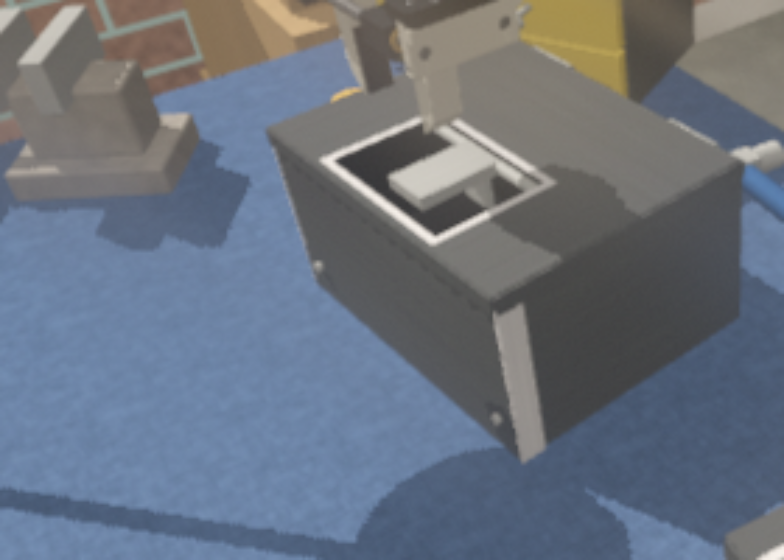

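The side view shows the fingers above the dish on either side of the paddle, with the near fingertip at about (440, 125). I let the arm settle and re-measure.

```bash
python3 -m pendant '[[[0,-0.004,0.02],[0,0,0],0.066],[[0,0,0],[0,0,0],0.066],[[0,0,0],[0,0,0],0.066]]'
python3 - <<'E'
from h import *
plan(box([-68,0,126])[0])
E
```

```text
clock: 4.08
position: [0.553, 0.2352, 0.1923]
ee_rot: [-3.138, -0.139, -0.003]
force: [-0.7, 0.4, 0.5]
width: 0.719
pos [0.553  0.2352 0.1923] F [-0.7  0.4  0.5] w 0.7192151731357987 t 4.075
toolx [0.996 0.088 0.002] tooly [ 0.088 -0.996 -0.   ] toolz [ 0.002  0.001 -1.   ]
delta tool mm [-0.7 -1.1 66.3]
turn deg [-0.  -0.1 -0.3]
turn deg [ -0.2   0.  179.7]
q [-0.14  0.48 -0.51  1.65  0.26  1.08 -2.2 ]
```

```bash
python3 -m pendant '[[[0,-0.001,0.02],[0,0,0],0.066],[[0,0,0.02],[0,0,0],0.066],[[0,0,0.02],[0,0,0],0.066],[[0,0,0.006],[0,0,0],0.066],[[0,0,0],[0,0,0],0.066],[[0,0,0],[0,0,0],0.066]]'
python3 - <<'E'
from h import *
plan(box([-68,0,126])[0])
for n in("top","side"):
    im,d=arm.get_image(n); cv2.imwrite(f"pics/{n}3.png",cv2.resize(im[80:280,60:340,::-1],None,fx=2.8,fy=2.8))
E
```

```text
clock: 4.82
position: [0.5529, 0.2366, 0.1258]
ee_rot: [-3.138, -0.14, -0.002]
force: [-0.2, 0.2, -0.7]
width: 0.714
pos [0.5529 0.2366 0.1258] F [-0.2  0.2 -0.7] w 0.7144836746892144 t 4.825
toolx [0.996 0.089 0.002] tooly [ 0.089 -0.996 -0.001] toolz [ 0.001  0.001 -1.   ]
delta tool mm [-0.6  0.3 -0.2]
turn deg [-0.  -0.1 -0.3]
turn deg [-1.000e-01  0.000e+00  1.797e+02]
q [-0.16  0.55 -0.48  1.72  0.3   0.95 -2.24]
```

View pics/side3.png

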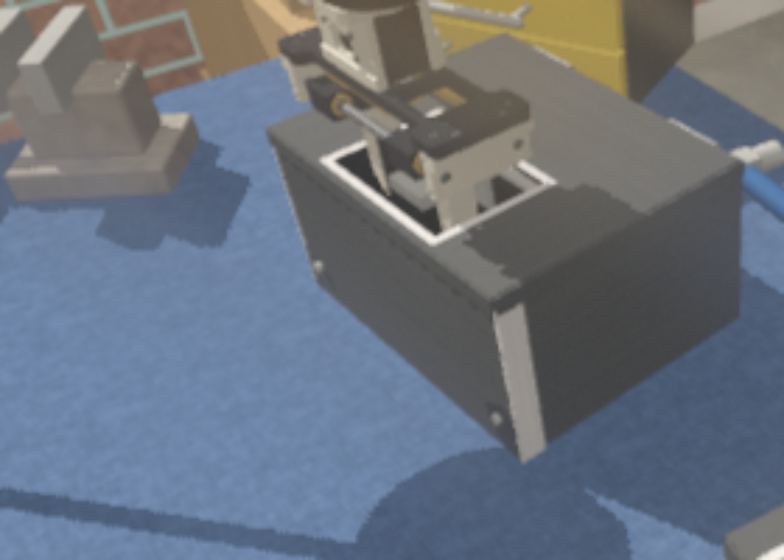

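The fingers straddle the paddle inside the dish, at about (450, 205) and (385, 180), and there is no contact force. I close the gripper now.

```bash
python3 -m pendant '[[[0,0,0],[0,0,0],0.03],[[0,0,0],[0,0,0],0.03],[[0,0,0],[0,0,0],0.03],[[0,0,0],[0,0,0],0.03],[[0,0,0],[0,0,0],0.03]]' 40
python3 - <<'E'
import numpy as np
H=lambda r,a:np.array([-r*np.cos(a),r*np.sin(a)])
pts=[]
for b in np.linspace(0,.7,5): pts.append(("pad",b,np.array([-126-52*np.cos(b),5+52*np.sin(b)])))
p=pts[-1][2]; r=np.hypot(*p);a0=np.arctan2(p[1],-p[0])
for t in np.radians([0,6,12,18,24,30,36,42,48,54,58]): pts.append(("lid",np.degrees(t),H(r,a0+t)))
q=pts[0][2]
for n,v,p in pts: print(n,round(v,2),np.round(p-pts[0][2],1),np.round(p-q,1)); q=p
E
```

```text
clock: 5.55
position: [0.5522, 0.2367, 0.1248]
ee_rot: [-3.138, -0.14, -0.0]
force: [0.6, 3.6, -1.1]
width: 0.427
pad 0.0 [0. 0.] [0. 0.]
pad 0.18 [0.8 9.1] [0.8 9.1]
pad 0.35 [ 3.2 17.8] [2.4 8.8]
pad 0.52 [ 7.  26.1] [3.9 8.2]
pad 0.7 [12.2 33.5] [5.2 7.4]
lid 0.0 [12.2 33.5] [0. 0.]
lid 6.0 [17.2 50.6] [ 4.9 17.1]
lid 12.0 [23.9 67.1] [ 6.7 16.5]
lid 18.0 [32.2 82.8] [ 8.4 15.7]
lid 24.0 [42.2 97.6] [10.  14.8]
lid 30.0 [ 53.7 111.2] [11.5 13.6]
lid 36.0 [ 66.5 123.6] [12.8 12.4]
lid 42.0 [ 80.6 134.5] [14.1 10.9]
lid 48.0 [ 95.7 144. ] [15.1  9.4]
lid 54.0 [111.7 151.7] [16.   7.8]
lid 58.0 [122.8 156. ] [11.1  4.2]
```

Width 0.427 is about 39 mm, so the jaws have the paddle. I pull it through its arc with half-size rows.

```bash
python3 -m pendant '[[[0.0005,0,-0.005],[0,0,0],0.03],[[0.0005,0,-0.004],[0,0,0],0.03],[[0.001,0,-0.0045],[0,0,0],0.03],[[0.0015,0,-0.0045],[0,0,0],0.03],[[0.002,0,-0.004],[0,0,0],0.03],[[0.002,0,-0.004],[0,0,0],0.03],[[0.0025,0,-0.0035],[0,0,0],0.03],[[0.0025,0,-0.0035],[0,0,0],0.03],[[0,0,0],[0,0,0],0.03]]'
python3 - <<'E'
from h import *
plan(box([-68,0,126])[0]+[.0122,0,.0335])
for n in("top","side"):
    im,d=arm.get_image(n); cv2.imwrite(f"pics/{n}4.png",cv2.resize(im[80:280,60:340,::-1],None,fx=2.8,fy=2.8))
E
```

```text
clock: 6.68
position: [0.5626, 0.2377, 0.1567]
ee_rot: [3.138, 0.142, -0.007]
force: [-3.6, 4.7, -7.4]
width: 0.432
pos [0.5626 0.2377 0.1567] F [-3.6  4.7 -7.4] w 0.4318183387987403 t 6.675
toolx [ 0.996  0.09  -0.004] tooly [ 0.09  -0.996  0.   ] toolz [-0.004 -0.001 -1.   ]
delta tool mm [ 1.8  1.6 -2.8]
turn deg [ 0.   0.2 -0.2]
turn deg [  0.4  -0.  179.8]
q [-0.15  0.53 -0.49  1.66  0.28  1.03 -2.21]
```

View pics/side4.png

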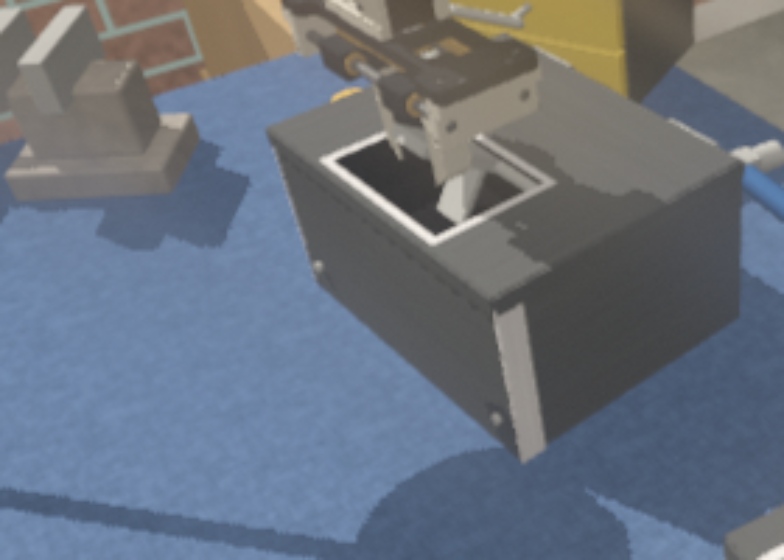

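The paddle is lifted close to its stop, with the hook showing at (465, 195), and the lid is still shut. I continue along the lid arc.

```bash
python3 -m pendant '[[[0.0025,0,-0.0087],[0,0,0],0.03],[[0.0025,0,-0.0085],[0,0,0],0.03],[[0.003,0,-0.0085],[0,0,0],0.03],[[0.0035,0,-0.008],[0,0,0],0.03],[[0.004,0,-0.008],[0,0,0],0.03],[[0.0045,0,-0.0077],[0,0,0],0.03],[[0,0,0],[0,0,0],0.03]]'
python3 - <<'E'
from h import *
plan(box([-68+32.2,0,126+82.8])[0])
for n in("top","side"):
    im,d=arm.get_image(n); cv2.imwrite(f"pics/{n}5.png",cv2.resize(im[80:280,60:340,::-1],None,fx=2.8,fy=2.8))
E
```

```text
clock: 7.65
position: [0.5813, 0.2396, 0.2061]
ee_rot: [3.137, 0.143, -0.011]
force: [-8.6, 2.3, -2.7]
width: 0.43
pos [0.5813 0.2396 0.2061] F [-8.6  2.3 -2.7] w 0.4298836739403172 t 7.65
toolx [ 0.996  0.091 -0.007] tooly [ 0.091 -0.996  0.001] toolz [-0.007 -0.001 -1.   ]
delta tool mm [ 3.   0.5 -2.8]
turn deg [ 0.   0.4 -0.2]
turn deg [  0.6  -0.  179.8]
q [-0.14  0.51 -0.5   1.55  0.26  1.15 -2.18]
```

View pics/side5.png

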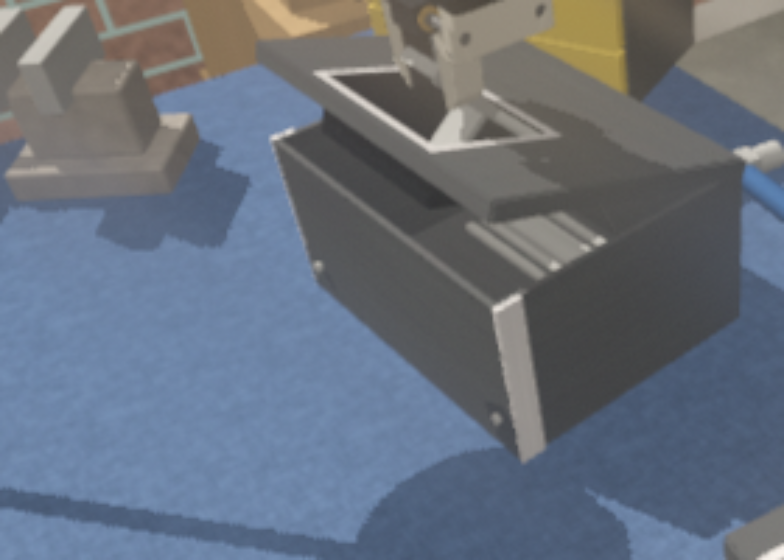

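The lid is about 18° open and following the gripper. I continue.

```bash
python3 -m pendant '[[[0.006,0,-0.0085],[0,0,0],0.03],[[0.006,0,-0.0075],[0,0,0],0.03],[[0.0055,0,-0.007],[0,0,0],0.03],[[0.006,0,-0.0067],[0,0,0],0.03],[[0.0062,0,-0.0064],[0,0,0],0.03],[[0.0066,0,-0.006],[0,0,0],0.03],[[0.007,0,-0.0056],[0,0,0],0.03],[[0.0072,0,-0.0053],[0,0,0],0.03],[[0,0,0],[0,0,0],0.03]]'
python3 - <<'E'
from h import *
plan(box([-68+80.6,0,126+134.5])[0])
for n in("top","side"):
    im,d=arm.get_image(n); cv2.imwrite(f"pics/{n}6.png",cv2.resize(im[0:280,60:340,::-1],None,fx=2,fy=2))
E
```

```text
clock: 8.88
position: [0.6314, 0.2444, 0.2593]
ee_rot: [3.138, 0.143, -0.012]
force: [-10.4, 2.1, -0.4]
width: 0.428
pos [0.6314 0.2444 0.2593] F [-10.4   2.1  -0.4] w 0.42786571790694317 t 8.875
toolx [ 0.996  0.091 -0.007] tooly [ 0.091 -0.996  0.   ] toolz [-0.007 -0.001 -1.   ]
delta tool mm [ 1.1  0.6 -1.2]
turn deg [ 0.   0.4 -0.2]
turn deg [  0.7  -0.  179.8]
q [-0.16  0.55 -0.49  1.34  0.25  1.31 -2.13]
```

View pics/side6.png

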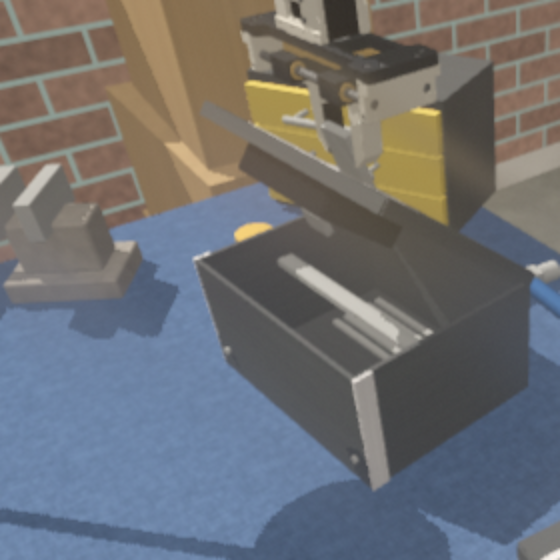

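The lid is at about 41°, with the paddle held at (355, 150) and the gripper body clear of the front edge. Next I lift it to about 58°.

```bash
python3 -m pendant '[[[0.0078,0,-0.0058],[0,0,0],0.03],[[0.0078,0,-0.005],[0,0,0],0.03],[[0.008,0,-0.0042],[0,0,0],0.03],[[0.008,0,-0.0038],[0,0,0],0.03],[[0.0055,0,-0.0022],[0,0,0],0.03],[[0.0055,0,-0.002],[0,0,0],0.03],[[0,0,0],[0,0,0],0.03],[[0,0,0],[0,0,0],0.03]]'
python3 - <<'E'
from h import *
plan(box([-68+122.8,0,126+156])[0])
for n in("top","side"):
    im,d=arm.get_image(n); cv2.imwrite(f"pics/{n}7.png",cv2.resize(im[0:280,60:340,::-1],None,fx=2,fy=2))
E
```

```text
clock: 9.98
position: [0.674, 0.2485, 0.2831]
ee_rot: [-3.138, -0.143, 0.01]
force: [-10.9, 0.9, 2.3]
width: 0.428
pos [0.674  0.2485 0.2831] F [-10.9   0.9   2.3] w 0.4282224378530629 t 9.975
toolx [ 0.996  0.091 -0.006] tooly [ 0.091 -0.996 -0.   ] toolz [-0.006 -0.    -1.   ]
delta tool mm [0.5 0.7 1.1]
turn deg [-0.   0.4 -0.2]
turn deg [  0.6   0.  179.8]
q [-0.17  0.61 -0.47  1.18  0.26  1.41 -2.09]
```

View pics/side7.png

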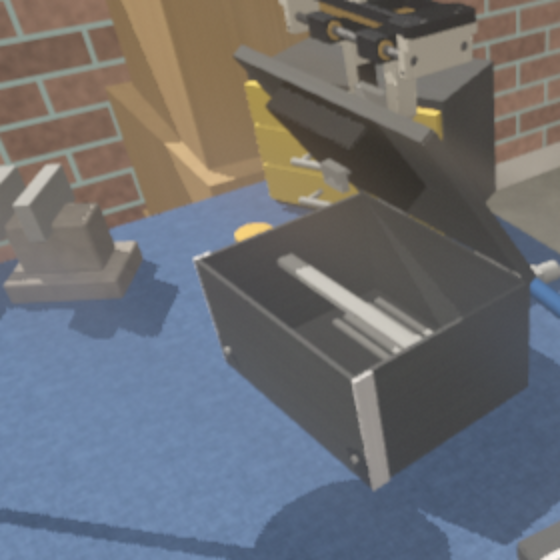

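View pics/top7.png

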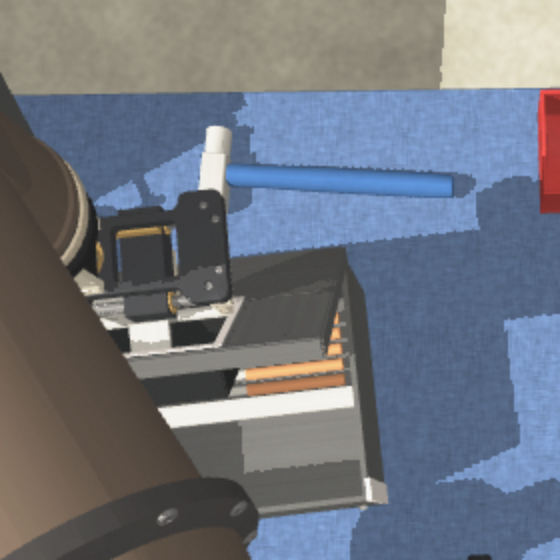

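The lid stands at about 58° and the gripper is clear of its front edge. I release, then retreat upward and a little toward the hinge, away from the lid face.

```bash
python3 -m pendant '[[[0,0,0],[0,0,0],0.066],[[0,0,0],[0,0,0],0.066],[[0,0,0],[0,0,0],0.066],[[0,0,0],[0,0,0],0.066],[[0.005,0,-0.01],[0,0,0],0.066],[[0.005,0,-0.02],[0,0,0],0.066],[[0.005,0,-0.025],[0,0,0],0.066],[[0,0,-0.03],[0,0,0],0.066],[[0,0,-0.03],[0,0,0],0.066],[[0,0,0],[0,0,0],0.066]]'
python3 - <<'E'
from h import *
plan(box([-68+122.8,0,126+156])[0])
for n in("top","side"):
    im,d=arm.get_image(n); np.savez(f"pics/{n}8.npz",im=im,d=d); cv2.imwrite(f"pics/{n}8.png",cv2.resize(im[0:400,0:640,::-1],None,fx=1.2,fy=1.2))
E
```

```text
clock: 11.32
position: [0.6932, 0.2494, 0.4018]
ee_rot: [-3.136, -0.139, -0.008]
force: [0.1, 0.2, 0.0]
width: 0.718
pos [0.6932 0.2494 0.4018] F [0.1 0.2 0. ] w 0.7184305628349761 t 11.325
toolx [0.996 0.088 0.005] tooly [ 0.088 -0.996 -0.002] toolz [ 0.005  0.003 -1.   ]
delta tool mm [-19.3   0.2 119.7]
turn deg [-0.1 -0.3 -0.3]
turn deg [ -0.5   0.2 179.7]
q [-0.22  0.62 -0.45  0.88  0.26  1.68 -2.05]
```

View pics/side8.png

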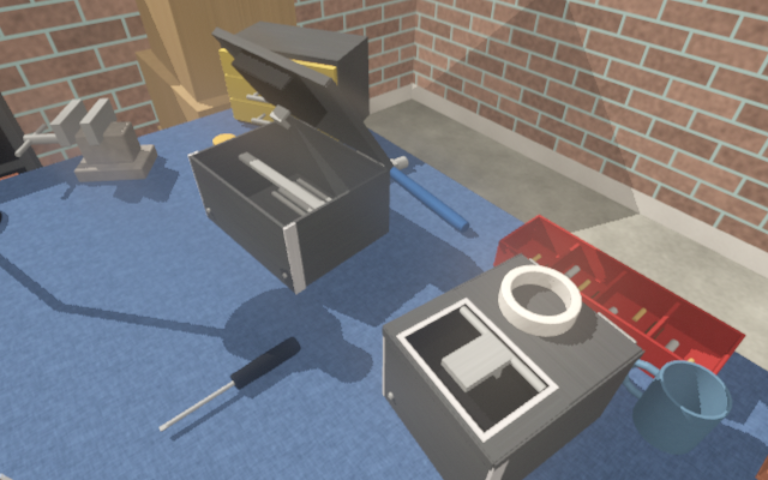

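The lid stays open with the gripper gone from the side view, and the narrow box is shut with its tape in place. I measure the lid angle from depth.

```bash
python3 - <<'E'
from h import *
n="side"; z=np.load("pics/side8.npz"); d=z["d"]
vv,uu=np.mgrid[:400,:640]; W=world(n,uu,vv,d)
B=(W-C)@R.from_rotvec([0,0,YAW]).as_matrix()
s=(d>0)&(abs(B[...,1])<.135)&(B[...,2]>.16)&(B[...,0]<.11)&(B[...,0]>-.11)
P=B[s]; 
a=np.degrees(np.arctan2(P[:,2]-.14,.11-P[:,0])); r=np.hypot(P[:,2]-.14,.11-P[:,0])
k=(r>.19); print("pts",k.sum(),"angle pct",np.percentile(a[k],[5,25,50,75,95]),"rmax",r.max())
im=z["im"][:,:,::-1].copy()
for th,c in((45,(0,0,255)),(58,(0,255,0))):
    t=np.radians(th); q=[[110-220*np.cos(t)*f,y,140+220*np.sin(t)*f] for f,y in((0,-140),(1,-140),(1,140),(0,140))]
    cv2.polylines(im,[np.round(proj(n,box(q))).astype(int)],True,c,1)
cv2.imwrite("pics/side9.png",cv2.resize(im[0:280,100:380],None,fx=2,fy=2))
E
```

```text
pts 2184 angle pct [47.09943521 50.30299171 54.81839018 56.25101551 58.15042165] rmax 0.22395798532861771
```

View pics/side9.png

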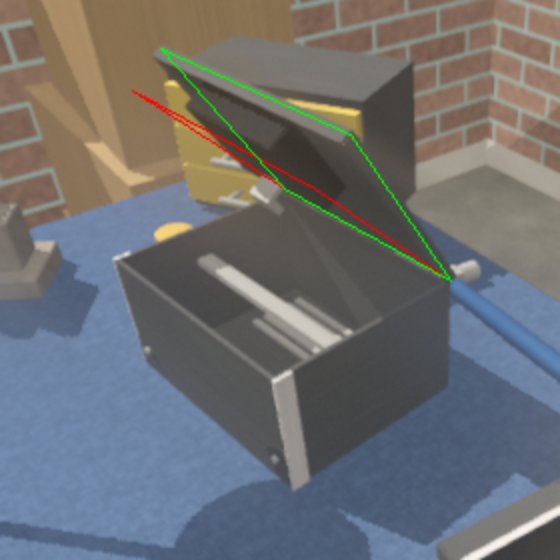

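View pics/top8.png

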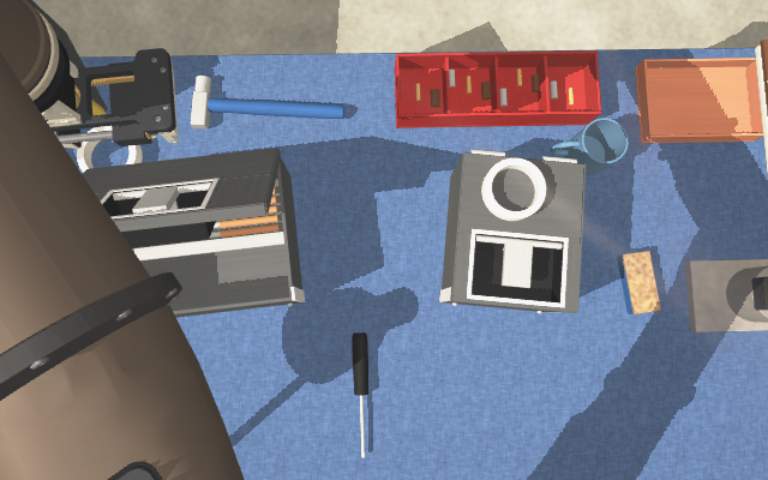

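The 58° outline matches the lid's upper edge, well above the 45° outline. The gripper is clear with zero force, so I hand in.

```bash
python3 -c "
from cell import arm
print(arm.sign_off())"
```

```text
the job is handed in; nothing more can be done
None
```

The wide tool box is open and its lid is holding at about 57°. I pinched the paddle, pulled it up close to its stop, lifted the lid along its arc, let go and backed the gripper off upward. I handed the job in at about 11.4 s.

- **Lid angle:** a 58° outline projected into the side picture matches the lid's upper edge. The raw depth readings put the median at 55°, but they spread from 47° to 58° because they include the lid's underside and the dish body. All of them are above 45°.
- **Robot clear:** the force after letting go was about 0 N, and the gripper was about 0.12 m above the release point. The highest force I read was about 11 N, sampled at the end of each move.
- **Narrow box:** in both pictures it looks shut, with the tape roll still on its lid.
- **Not confirmed directly:** I did not measure the paddle angle. That the latch tripped is clear from the lid opening.

No check failed.

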